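# Lock the patina away in the chemicals chest

### The job

Put the patina away in the steel chest: lift the paddle latch to free the lid, swing the lid right back to its stop, and stand the squat, square-bodied patina bottle upright in the empty well of the tray. Then shut the lid fully so that the latch catches, and finally tug up on the lid's grab handle to make sure it holds (if it lifts free, press it shut and try again); leave the chest latched and the other bottles and the jar undisturbed.

Things in the scene. Friction and masses are not known exactly. Their poses are not given: they have to be found in the camera images.
- chest: grey sheet-steel chest, fixed, 161 (x) x 240 (y) x 104 mm to its rim, walls 3 mm. Origin: centre of its underside; x runs from its front (latch side, towards the robot) to its hinges, y to its left, z up. The shut lid's top is 116 mm above the bench. Inside a black tray has two square wells, each 66 mm wide; their walls reach 39 mm above the bench, their floors lie 14 mm above it
- lid (a joint): lid angle (rad): 0 shut, grows as it opens, 1.78 at its stop just past upright. Stiff hinge: it stays where left; unlatched, 10 N up at the grab handle raises it. Latched, it has about 0.02 rad of play (3 mm at the front) before the pawl stops it. Lowered gently it rests near 0.14 with the pawl on its striker, not latched; pressing its front fully down (8 N or more) flicks the paddle up and latches it
- paddle (a joint): angle of the paddle relative to the lid (rad): 0 at rest, flat above the lid; grows as its free front end is lifted, stop at 0.42. Sprung: about 5 N up at the grip point starts it, 7 N holds it at the stop. From 0.2 up the hidden pawl is clear of its striker and the lid can rise with the paddle. Let go, it drops back to 0
- paddle_axis (a point): paddle's axis (along the chest's y), on the lid's middle line, 117 mm in front of the lid hinge and 14 mm above the lid's top (130 mm above the bench when shut)
- paddle_grip (a point): grip point of the steel paddle, midway between the domed buttons on its two sides, 52 mm in front of its axis, 12 mm above the lid's top at rest, 3 mm beyond the lid's front edge (its free end: 15 mm beyond). The paddle is 44 mm wide (y), 49 mm over the buttons; its sides are 14 mm high and 5 mm clear of the lid. Pinched on the buttons from above, it can turn between the finger pads
- lid_hinge (a point): middle of the lid's hinge axis (along the chest's y), at the chest's rear edge, 82 mm behind its middle and 107 mm above the bench. The lid reaches 166 mm forward from it and is 245 mm wide; when open its top edge stands about 270 mm above the bench
- lid_handle (a point): middle of the bar of the grab handle fixed on the lid's top: a 10 mm round bar 84 mm long along the chest's y, its centre line 38 mm above the lid's top and 72 mm in front of the hinge
- empty_well (a point): centre of the floor of the empty well (the right-hand one seen from the front, 56 mm to the right of the chest's middle); axes as the chest's
- patina_bottle: squat white plastic bottle, square body 51 x 51 mm (61 mm over its corners, so it fits the well at any turn), 85 mm tall in all, 60 g; round screw cap 30 mm across, from 67 to 85 mm above its base. Origin: centre of its base, z up. Stands on the 5 mm thick towel to the right of the chest
- flux_bottle: round bottle 42 mm across, 88 mm tall, in the chest's other (left) well; stays there. Origin: centre of its base
- copper_jar: glass jar with a wide lid, 58 mm across, 87 mm tall, on the towel near the patina bottle; a bystander. Origin: centre of its base
- white_cap_bottle: slim round bottle 34 mm across, 100 mm tall, on the towel near the patina bottle; a bystander. Origin: centre of its base

How it is judged (in metres and radians):
On the way, in this order (a step that is already met when the one before it is completed fails the run):
1. the paddle is lifted and the lid rises with its pawl withdrawn (value of joint paddle above 0.12 rad and value of joint lid above 0.04 rad), for 0.02 s.
2. the lid is swung back to its stop (value of joint lid above 1.6 rad), for 0.2 s.
3. the patina bottle stands released and upright in the empty well, the lid still open (horizontal distance between patina_bottle and empty_well below 0.018 m and z of patina_bottle in the frame of empty_well below 0.005 m and angle between patina_bottle's own z axis and vertical below 0.12 rad and contact force between the fingers and patina_bottle below 0.1 N and linear speed of patina_bottle below 0.02 m/s and value of joint lid above 1.3 rad), for 0.2 s.
4. the lid is pressed fully shut and the paddle has dropped back (value of joint lid below 0.009 rad and value of joint paddle below 0.08 rad), for 0.1 s.
5. the lid is tugged up against the pawl, which holds it (value of joint lid between 0.012 and 0.035 rad and value of joint paddle below 0.1 rad), for 0.15 s.
At the end, for the whole second after the job is handed in: the lid is down on its latch (within 0.035 rad, the latch's play) with the paddle dropped back (within 0.1 rad), and the patina bottle stands upright (within 0.12 rad) on the floor of the empty well (within 18 mm of its centre and 5 mm of its floor) (value of joint lid below 0.035 rad and value of joint paddle below 0.1 rad and horizontal distance between patina_bottle and empty_well below 0.018 m and z of patina_bottle in the frame of empty_well below 0.005 m and angle between patina_bottle's own z axis and vertical below 0.12 rad and linear speed of patina_bottle below 0.02 m/s); the robot touches nothing.
It fails at once if the jar, the slim bottle or the flux bottle is moved more than 25 mm (distance of any of copper_jar, white_cap_bottle, flux_bottle from where it was at the start of the episode above 0.025 m).
It fails at once if the patina bottle is tipped over (angle between patina_bottle's own z axis and vertical above 0.8 rad).
It also fails if it takes over 72 s, if anything falls off the work surface, if the arm or the gripper's body presses on something with over 40 N, if the wrist force passes 120 N, or if a joint passes its speed limit or range.

### The arm

A 6-joint arm with a two-finger parallel gripper is mounted at the origin on a cart in front of the work surface, level with it; the furniture and walls round the work are solid. World frame = base frame: x ahead of the robot, y to its left, z up, the work surface at z = 0. Lengths are in m, angles in degrees, forces in N, time in s.
With the tool pointing down it reaches from about 0.325 to 0.9 m from the base axis. Payload 6.1 kg.
Tool frame: the origin (TCP) lies between the finger pads; the fingertips stand robot.tip_extent ahead of it and the grasp point (between the pads) lies 6 mm ahead of it (robot.tip_extent is the distance from the TCP to the fingertips, in m); z points along the fingers, y is the line along which they close (so a half turn about z gives the same grasp; the last joint's range is limited). The gripper opens to 87 mm and grips with 3 to 60 N. Pads are 19 mm wide; open, the fingers measure 117 mm over their backs; the gripper's body (75 mm by 190 mm) begins 51 mm behind the grasp point.
Start: joints at [57.061, 12.628, 87.462, -0, 79.91, -7.225], TCP at [0.271, 0.563, 0.248] pointing down, gripper open.
Joint ranges: [-170.65, 170.65], [-52.31, 119.04], [5.05, 147.46], [-71.25, 251.25], [11.57, 151.72], [-153.62, 153.62]. Speed limits (degrees/s): [147.25, 147.25, 172.46, 180, 180, 180].

### API

Orientations are given as [roll, pitch, yaw] about the fixed x, y, z axes, in that order (R = Rz(yaw) Ry(pitch) Rx(roll)).
In Python, from workcell import sensors, imaging, ticket, robot gives the robot as it stands.
- The arm moves only by the shell command python3 -m pendant 'ROWS' [OPENING] [FORCE]. ROWS is text: rows parted by semicolons, each of 6 numbers parted by spaces: the shift along the tool's x, y, z in cm, then the turn, a rotation vector about the tool's x, y, z in degrees. A call has exactly 8 rows; each row shifts and turns the commanded pose from where the row before left it, along the tool's axes as they then stand; what a row does not reach is not made up. A row lasts 1/12 s, in which the tool goes at most 41.7 mm and 7.16 degrees, less where a joint would pass 70% of its speed; a pose out of reach is approached as far as the arm can. A call is refused whole if a number of a shift passes 4.17 or a number of a turn 7.16, either way. A call with a gripper value outside its range is refused whole. OPENING is the closure in counts, from 0 (fully open) to 255 (shut), set as the call begins (- or left out, the last holds). The fingers move at their own pace and stop on an object; FORCE is the grip in N (left out, the last holds). Time passes only in rows, so rows that do not move let the fingers close, or fill a call up. It gives the time, the measured TCP pose, the force, the opening and the grip force at its end, in the units of the state.
- sensors.sense(): the state, without advancing time (a new reading comes with each control period).
- imaging.snapshot(name): name is "side" or "top"; returns the picture (420x560x3 uint8, red, green, blue); there is no depth.
- imaging.get_calibration(name): a dict with "fx", "fy", "cx", "cy" (pixels), "dist" ([k1, k2, p1, p2, k3] as OpenCV has them; the pictures are not rectified), "extrinsics" (4x4, takes a point from world to camera coordinates). Camera axes: x right, y down, z forward; pixel columns grow to the right and rows downward; lengths in m; the calibration is good to about 2 mm. A picture is of the moment at which its call begins. get_calibration takes no time and is no camera call.
- ticket.hand_in(): hands the job in; it is judged then, once.
The state is a dict: "clock": time; "joints": joint angles; "qd": joint speeds; "joint_efforts": joint torques, N m; "eef_pos": TCP position; "tcp_rot": TCP orientation; "contact_force": force on the tool from outside, world axes, zero at the start; "torque": the same for the moment, N m; "width": finger opening in m; "grip_force": force on a finger pad.
Only numpy, scipy, OpenCV 4.12 (cv2) and the standard library are available. Lean on these libraries where they do the work, as an engineer would, in place of code of your own. Each camera call takes 0.05 s, during which the arm holds its last target. There are 200 camera calls.

## Working session

There is one attempt and no reset: what is moved stays moved. The work goes in short steps, Python scripts to look and compute and a shell command to move; the robot and the scene stay as the last step left them, time stands still between calls to the robot, and variables do not carry over. Pictures are saved under pics/ and viewed, at most 10 in all, crops included, and the job is handed in when it is done.

```bash
mkdir -p pics; ls; python3 - <<'E'
from workcell import sensors, imaging, ticket, robot
import cv2
s=sensors.sense(); print(s); print(robot.tip_extent)
for n in("side","top"):
    im=imaging.snapshot(n); cv2.imwrite(f"pics/{n}0.png",im[:,:,::-1]); c=imaging.get_calibration(n); print(n,c)
E
```

```text
pics
{'clock': 0.0, 'joints': array([ 5.70617658e+01,  1.26750970e+01,  8.75259962e+01, -1.21875504e-03,
        7.99100597e+01, -7.22555699e+00]), 'qd': array([-0.06960058, -0.00044593, -0.06378137,  0.03116107,  0.04657887,
       -0.01406429]), 'joint_efforts': array([-1.16664141e-03, -4.94618762e+01, -3.87367702e+01,  6.96120970e-02,
        5.72361506e-02, -1.35878263e-04]), 'eef_pos': array([0.27086169, 0.56262   , 0.24643664]), 'tcp_rot': array([-1.79889579e+02, -1.27903770e-02,  1.54287525e+02]), 'contact_force': array([ 1.05990759,  0.23044912, -0.28371604]), 'torque': array([-0.03263969, -0.03027865,  0.01867461]), 'grip_force': 0.0, 'width': 0.08692740451555979}
0.025
side {'fx': 435.1162840105838, 'fy': 435.1162840105838, 'cx': 274.14401019997797, 'cy': 211.69181616509073, 'dist': array([-0.13590626,  0.        ,  0.        ,  0.        ,  0.        ]), 'extrinsics': array([[ 0.99364554, -0.11092467,  0.01908555, -0.56778149],
       [-0.05261206, -0.60764131, -0.79246704,  0.09239449],
       [ 0.09950132,  0.78642721, -0.60961605,  0.99980424],
       [ 0.        ,  0.        ,  0.        ,  1.        ]])}
top {'fx': 453.5866988989063, 'fy': 453.5866988989063, 'cx': 279.98458867272024, 'cy': 214.07271601746214, 'dist': array([-0.01717316,  0.        ,  0.        ,  0.        ,  0.        ]), 'extrinsics': array([[-0.00985712, -0.99990085,  0.01005661, -0.01815917],
       [-0.98550361,  0.00801077, -0.16946524,  0.56602749],
       [ 0.16936788, -0.01158126, -0.98548485,  1.14217888],
       [ 0.        ,  0.        ,  0.        ,  1.        ]])}
```

View pics/side0.png

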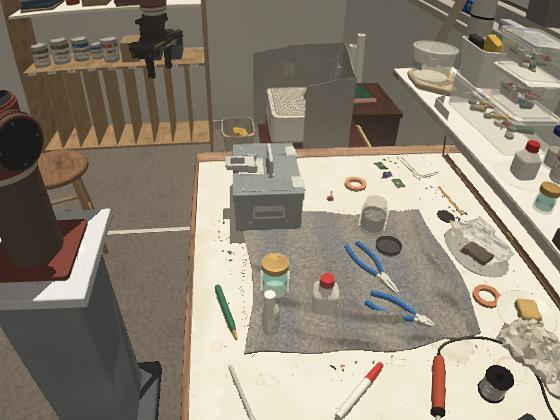

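View pics/top0.png

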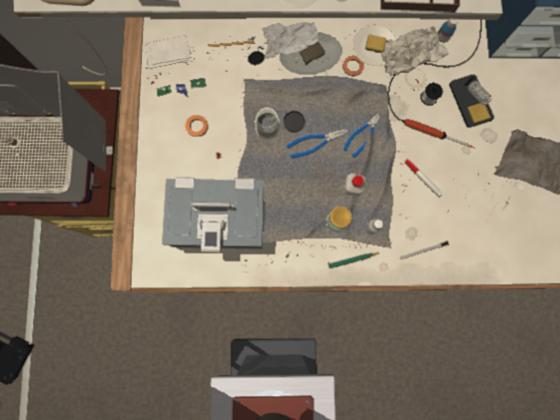

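The side view shows the chest's front at about (265,205), the patina bottle with its red cap at (327,281), the jar at (275,275) and the slim bottle at (270,310). In the top view the chest spans (165-263, 180-247) with the paddle at (210,235), and the red cap is at (357,182). I'll zoom in next.

```bash
cat > h.py <<'E'
import numpy as np, cv2
from workcell import sensors, imaging
from scipy.spatial.transform import Rotation as R
C={n:imaging.get_calibration(n) for n in("side","top")}
def K(c): return np.array([[c["fx"],0,c["cx"]],[0,c["fy"],c["cy"]],[0,0,1.]])
def proj(n,P):
    c=C[n];E=c["extrinsics"]
    return cv2.projectPoints(np.array(P,float).reshape(-1,1,3),cv2.Rodrigues(E[:3,:3])[0],E[:3,3],K(c),c["dist"])[0][:,0]
def ray(n,uv):
    c=C[n];E=c["extrinsics"]
    x=cv2.undistortPoints(np.array([[uv]],float),K(c),c["dist"])[0,0]
    return -E[:3,:3].T@E[:3,3], E[:3,:3].T@np.array([*x,1])
def atz(n,uv,z):
    o,d=ray(n,uv); return o+d*(z-o[2])/d[2]
def tri(us,ut):
    o1,d1=ray("side",us);o2,d2=ray("top",ut)
    t=np.linalg.lstsq(np.c_[d1,-d2],o2-o1,rcond=None)[0]
    a,b=o1+t[0]*d1,o2+t[1]*d2
    return (a+b)/2,np.linalg.norm(a-b)*1e3
def crop(im,x,y,w,h,W,H): return cv2.resize(im[y:y+h,x:x+w],(W,H),interpolation=cv2.INTER_CUBIC)
E
python3 - <<'E'
from h import *
s=cv2.imread("pics/side0.png");t=cv2.imread("pics/top0.png")
# both x4: top row chest top, bottles top ; bottom row side
a=np.hstack([crop(t,155,170,115,85,460,340),crop(t,320,165,85,85,340,340)])
b=np.hstack([crop(s,222,135,115,65,460,260),crop(s,255,245,85,65,340,260)])
cv2.imwrite("pics/m0.png",np.vstack([a,b]))
E
```

```text
(no output)
```

View pics/m0.png

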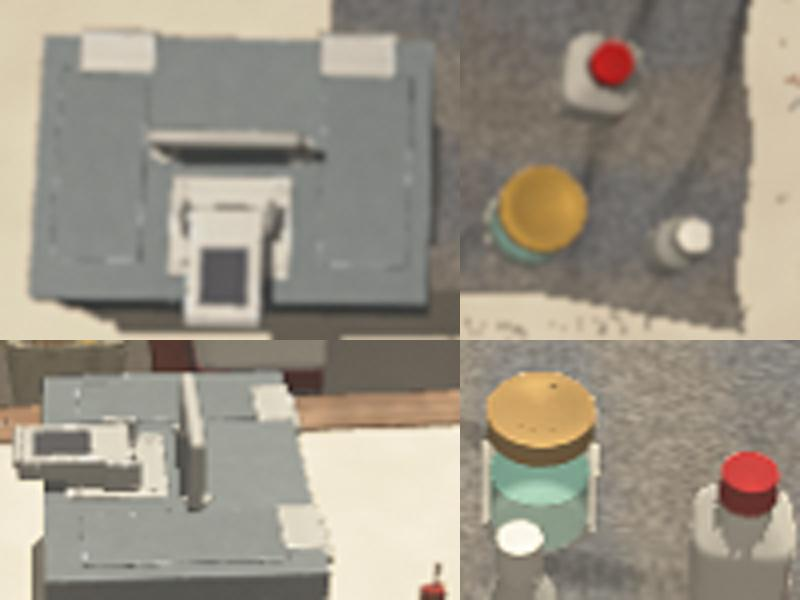

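Chest corners, handle, paddle and bottle caps are all clear in both crops. I'll fit the poses from these pixels.

```bash
python3 - <<'E'
from h import *
from scipy.optimize import least_squares
T=lambda X,Y:(155+(X+.5)/4-.5,170+(Y+.5)/4-.5)
T2=lambda X,Y:(320+(X-460+.5)/4-.5,165+(Y+.5)/4-.5)
S=lambda X,Y:(222+(X+.5)/4-.5,135+(Y-340+.5)/4-.5)
S2=lambda X,Y:(255+(X-460+.5)/4-.5,245+(Y-340+.5)/4-.5)
t=[T(43,36),T(435,41),T(427,306),T(30,299)]; s=[S(285,373),S(330,553),S(47,580),S(44,376)]
for a,b in zip(s,t): p,e=tri(a,b); print("corner",p.round(4),round(e,1))
L=np.array([[.082,.1225],[.082,-.1225],[-.084,-.1225],[-.084,.1225]])
def pts(q):
    c,sn=np.cos(q[2]),np.sin(q[2]); return np.c_[L@np.array([[c,sn],[-sn,c]])+q[:2],np.full(4,q[3])]
f=lambda q:np.r_[(proj("top",pts(q))-t).ravel(),(proj("side",pts(q))-s).ravel()]
r=least_squares(f,[.45,.15,0,.116],loss="soft_l1"); print("chest",r.x.round(4),np.degrees(r.x[2]),f(r.x).reshape(-1,2).round(1).tolist())
def chest(q,x,y,z): c,sn=np.cos(q[2]),np.sin(q[2]); return [q[0]+c*x-sn*y,q[1]+sn*x+c*y,z]
q=r.x
for n,P,z in(("grip",chest(q,-.087,0,.128),.128),("handle",chest(q,.010,0,.154),.154),("well",chest(q,0,-.056,.014),0)):
    u,v=proj("top",[P])[0]; a,b=proj("side",[P])[0]
    print(n,np.round(P,4),"m0 top",((u-155)*4,(v-170)*4),"side",((a-222)*4,(b-135)*4+340))
for n,a,b in(("patina cap top",S2(749,472),T2(613,62)),("jar",S2(541,410),T2(543,207)),("slim",S2(520,537),T2(694,237))):
    p,e=tri(a,b);print(n,p.round(4),round(e,1))
p=atz("top",T2(613,62),.09);print(p)
# body square corners at shoulder?
for uv in((570,40),(628,36),(566,105),(630,108)): print(atz("top",T2(*uv),.06).round(4))
E
```

```text
corner [0.6496 0.2648 0.1113] 3.4
corner [0.6393 0.0179 0.1292] 2.1
corner [0.4765 0.0239 0.1157] 2.7
corner [0.483  0.2664 0.1154] 2.9
chest [ 0.5633  0.1433 -0.0266  0.1155] -1.522667728946691 [[0.1, -0.7], [-0.1, -0.2], [0.3, -0.4], [-0.7, -0.4], [-0.8, -1.0], [0.3, 4.7], [-0.8, 0.4], [-0.7, -0.2]]
grip [0.4763 0.1456 0.128 ] m0 top (np.float64(223.08669455700522), np.float64(302.2717038271703)) side (np.float64(35.36796297103888), np.float64(450.49597589008454))
handle [0.5733 0.143  0.154 ] m0 top (np.float64(223.8721638234615), np.float64(136.34624006672743)) side (np.float64(190.73935313858237), np.float64(409.9185289200856))
well [0.5618 0.0873 0.014 ] m0 top (np.float64(335.4139631077725), np.float64(192.14017625284168)) side (np.float64(179.01476400056413), np.float64(644.7060550795469))
patina cap top [ 0.6469 -0.2248  0.0854] 0.3
jar [ 0.5517 -0.1759  0.0885] 0.2
slim [ 0.5307 -0.2685  0.1001] 1.3
[ 0.64561759 -0.2238891   0.09      ]
[ 0.6682 -0.2017  0.06  ]
[ 0.6707 -0.2402  0.06  ]
[ 0.6243 -0.1975  0.06  ]
[ 0.6219 -0.2395  0.06  ]
```

Chest is at about (0.563, 0.143) with yaw -1.5°. The patina cap is at (0.646, -0.224) with its top at z≈0.087, and the other heights also agree with the text. I'll move over the paddle.

```bash
cat > go.py <<'E'
# go.py x y z yaw : remaining shift in tool cm (at target yaw, tool down) and the turn
import sys; from h import *
s=sensors.sense(); t=np.array(sys.argv[1:5],float); p=s["eef_pos"]
Rm=R.from_euler("xyz",s["tcp_rot"],degrees=True); Rt=R.from_euler("xyz",[180,0,t[3]],degrees=True)
print("t",round(s["clock"],2),"pos",p.round(4),"rot",s["tcp_rot"].round(1),"F",s["contact_force"].round(1),"w",round(s["width"],4),"g",s["grip_force"],"j",s["joints"].round(0))
print("turn(tool)",np.degrees((Rm.inv()*Rt).as_rotvec()).round(2),"shift@now",(Rm.inv().apply(t[:3]-p)*100).round(2),"shift@target",(Rt.inv().apply(t[:3]-p)*100).round(2))
E
python3 -m pendant '0 0 0 0 0 -6.05;0 0 0 0 0 -6.05;0 0 0 0 0 -6.05;0 0 0 0 0 -6.05;-1.8 -3.4 0 0 0 0;-1.8 -3.4 0 0 0 0;-1.8 -3.4 0 0 0 0;-1.8 -3.4 0 0 0 0' 0 25
python3 -m pendant '-1.8 -3.4 0 0 0 0;-1.8 -3.4 0 0 0 0;-1.8 -3.4 0 0 0 0;-1.8 -3.4 0 0 0 0;-1.8 -3.4 0 0 0 0;-1.8 -3.4 0 0 0 0;0 0 0 0 0 0;0 0 0 0 0 0'
python3 go.py 0.475 0.1456 0.205 178.5
```

```text
clock: 0.77
eef_pos: [0.3395, 0.4237, 0.2468]
tcp_rot: [-180.0, -0.0, 178.5]
contact_force: [0.3, 0.2, 0.1]
width: 0.0872
grip_force: 0.0
clock: 1.43
eef_pos: [0.4427, 0.2167, 0.2472]
tcp_rot: [-180.0, -0.0, 178.2]
contact_force: [-0.7, -0.3, -0.2]
width: 0.087
grip_force: 0.0
t 1.43 pos [0.4427 0.2167 0.2472] rot [-180.    -0.   178.2] F [-0.7 -0.3 -0.2] w 0.087 g 0.0 j [ 17.  -6. 107.   0.  79. -71.]
turn(tool) [-0.   -0.03 -0.27] shift@now [-3.45 -7.01  4.22] shift@target [-3.41 -7.02  4.22]
```

```bash
python3 -m pendant '-1.15 -2.33 0 0 0 0;-1.15 -2.33 0 0 0 -0.3;-1.1 -2.33 0 0 0 0;0 0 2 0 0 0;0 0 2 0 0 0;0 0 1 0 0 0;0 0 0 0 0 0;0 0 0 0 0 0'
python3 go.py 0.475 0.1456 0.143 178.5
python3 - <<'E'
from h import *
t=imaging.snapshot("top")[:,:,::-1].copy();s=imaging.snapshot("side")[:,:,::-1].copy()
cv2.imwrite("pics/m1.png",np.hstack([crop(t,180,190,66,80,400,480),crop(s,215,125,66,80,400,480)]))
E
```

```text
clock: 2.1
eef_pos: [0.4736, 0.1487, 0.1971]
tcp_rot: [-180.0, -0.1, 178.9]
contact_force: [0.5, -0.9, -0.1]
width: 0.0869
grip_force: 0.0
t 2.1 pos [0.4736 0.1487 0.1971] rot [-1.800e+02 -1.000e-01  1.789e+02] F [ 0.5 -0.9 -0.1] w 0.0869 g 0.0 j [  8.  -3. 109.   0.  73. -81.]
turn(tool) [-0.   -0.1   0.38] shift@now [-0.15 -0.31  5.41] shift@target [-0.14 -0.31  5.41]
```

View pics/m1.png

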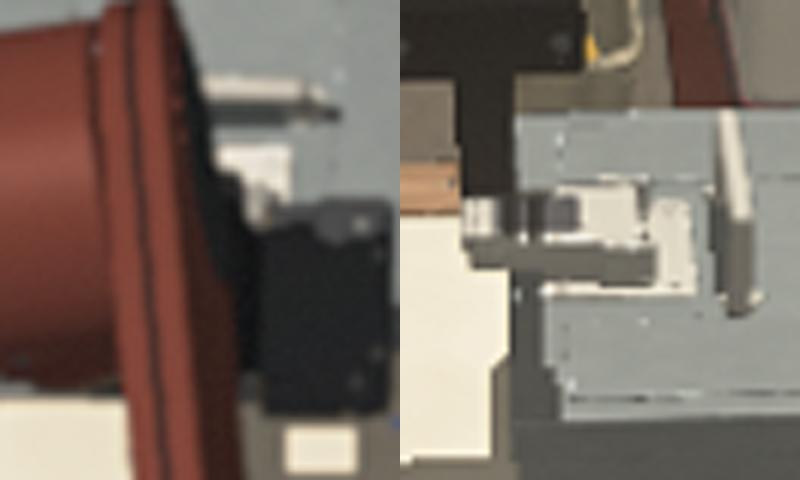

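The side crop shows the fingers straddling the paddle's free end and nothing in the way. The hand hides the paddle in the top crop. Next I'll descend and pinch.

```bash
python3 -m pendant '-0.1 -0.3 1.8 0 0 0.3;0 0 1.8 0 0 0;0 0 1 0 0 0;0 0 0.7 0 0 0;0 0 0 0 0 0;0 0 0 0 0 0;0 0 0 0 0 0;0 0 0 0 0 0'
python3 go.py 0.475 0.1456 0.143 178.5
python3 -m pendant '0 0 0 0 0 0;0 0 0 0 0 0;0 0 0 0 0 0;0 0 0 0 0 0;0 0 0 0 0 0;0 0 0 0 0 0;0 0 0 0 0 0;0 0 0 0 0 0' 255 25
python3 go.py 0.475 0.1456 0.143 178.5
```

```text
clock: 2.87
eef_pos: [0.4761, 0.1449, 0.1457]
tcp_rot: [180.0, 0.1, 178.5]
contact_force: [0.2, 0.1, 0.0]
width: 0.0869
grip_force: 0.0
t 2.87 pos [0.4761 0.1449 0.1457] rot [1.800e+02 1.000e-01 1.785e+02] F [0.2 0.1 0. ] w 0.0869 g 0.0 j [  8.   1. 112.   0.  67. -81.]
turn(tool) [ 0.02  0.11 -0.01] shift@now [0.11 0.07 0.27] shift@target [0.11 0.07 0.27]
clock: 3.53
eef_pos: [0.4753, 0.1458, 0.1445]
tcp_rot: [179.9, -0.0, 178.5]
contact_force: [-0.4, 4.5, -0.6]
width: 0.0467
grip_force: 25.0
t 3.53 pos [0.4753 0.1458 0.1445] rot [179.9  -0.  178.5] F [-0.4  4.5 -0.6] w 0.0467 g 25.00035434961319 j [  8.   1. 112.   0.  67. -81.]
turn(tool) [ 0.13 -0.   -0.03] shift@now [ 0.03 -0.02  0.15] shift@target [ 0.03 -0.02  0.15]
```

```bash
python3 -m pendant '0 0 -0.4 0 0 0;0 0 -0.4 0 0 0;0 0 -0.4 0 0 0;-0.1 0 -0.3 0 0 0;-0.1 0 -0.3 0 0 0;-0.1 0 -0.2 0 0 0;0 0 0 0 0 0;0 0 0 0 0 0'
python3 go.py 0.475 0.1456 0.143 178.5
python3 - <<'E'
from h import *
s=imaging.snapshot("side")[:,:,::-1].copy()
cv2.imwrite("pics/m2.png",crop(s,205,125,100,75,800,600))
E
```

```text
clock: 4.2
eef_pos: [0.4773, 0.1457, 0.1636]
tcp_rot: [179.9, -0.1, 178.5]
contact_force: [-0.8, 5.7, -3.4]
width: 0.0469
grip_force: 25.0
t 4.2 pos [0.4773 0.1457 0.1636] rot [ 1.799e+02 -1.000e-01  1.785e+02] F [-0.8  5.7 -3.4] w 0.0469 g 24.999503195285797 j [  8.  -0. 111.   0.  70. -81.]
turn(tool) [ 0.11 -0.14 -0.01] shift@now [ 0.22 -0.02  2.06] shift@target [ 0.23 -0.01  2.06]
```

View pics/m2.png

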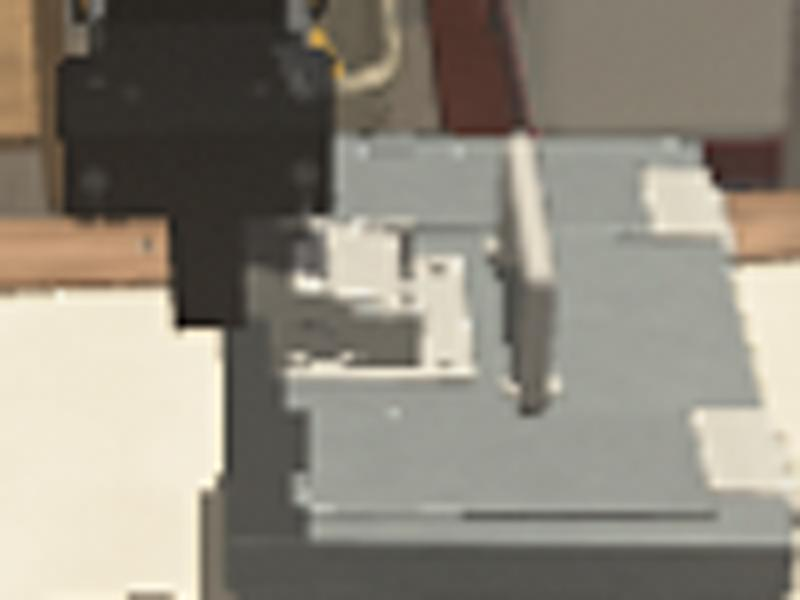

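The crop shows the finger holding the paddle's front end, lifted about 19 mm and tilted at its axis, so the pinch works. I'll compute the lid's arc.

```bash
python3 - <<'E'
import numpy as np
th=np.radians(np.r_[0,np.linspace(3,99.5,24)]);r=17.1;ph=np.radians(13.5)
d=np.c_[-np.diff(-r*np.cos(th+ph)),-np.diff(r*np.sin(th+ph))]
print(np.array2string(d.round(2),separator=' '))
E
```

```text
[[-0.23 -0.86]
 [-0.4  -1.19]
 [-0.49 -1.15]
 [-0.57 -1.12]
 [-0.65 -1.07]
 [-0.72 -1.02]
 [-0.8  -0.96]
 [-0.87 -0.9 ]
 [-0.93 -0.84]
 [-0.99 -0.77]
 [-1.04 -0.69]
 [-1.09 -0.62]
 [-1.13 -0.53]
 [-1.17 -0.45]
 [-1.2  -0.36]
 [-1.22 -0.27]
 [-1.24 -0.18]
 [-1.25 -0.09]
 [-1.25 -0.  ]
 [-1.25  0.09]
 [-1.24  0.18]
 [-1.22  0.27]
 [-1.2   0.36]
 [-1.17  0.45]]
```

```bash
python3 -m pendant '-0.23 0 -0.86 0 0 0;-0.4 0 -1.19 0 0 0;-0.49 0 -1.15 0 0 0;-0.57 0 -1.12 0 0 0;-0.65 0 -1.07 0 0 0;-0.72 0 -1.02 0 0 0;-0.8 0 -0.96 0 0 0;0 0 0 0 0 0'
python3 go.py 0.5157 0.1456 0.237 178.5
```

```text
clock: 4.92
eef_pos: [0.5177, 0.1447, 0.2393]
tcp_rot: [179.9, 0.0, 178.5]
contact_force: [-1.3, 4.9, 0.2]
width: 0.047
grip_force: 25.0
t 4.92 pos [0.5177 0.1447 0.2393] rot [179.9   0.  178.5] F [-1.3  4.9  0.2] w 0.047 g 25.000126361846924 j [  7.   1. 101.   0.  78. -81.]
turn(tool) [0.12 0.03 0.  ] shift@now [0.2  0.09 0.23] shift@target [0.2  0.09 0.23]
```

```bash
python3 -m pendant '-0.87 0 -0.9 0 0 0;-0.93 0 -0.84 0 0 0;-0.99 0 -0.77 0 0 0;-1.04 0 -0.69 0 0 0;-1.09 0 -0.62 0 0 0;-1.13 0 -0.53 0 0 0;-1.17 0 -0.45 0 0 0;-1.2 0 -0.36 0 0 0'
python3 -m pendant '-1.22 0 -0.27 0 0 0;-1.24 0 -0.18 0 0 0;-1.25 0 -0.09 0 0 0;-1.25 0 0 0 0 0;-1.25 0 0.09 0 0 0;-1.24 0 0.18 0 0 0;-1.22 0 0.27 0 0 0;-0.8 0 0.2 0 0 0'
python3 -m pendant '-0.4 0 0.16 0 0 0;-0.5 0 0.2 0 0 0;0 0 0 0 0 0;0 0 0 0 0 0;0 0 0 0 0 0;0 0 0 0 0 0;0 0 0 0 0 0;0 0 0 0 0 0'
python3 - <<'E'
from h import *
s=imaging.snapshot("side")[:,:,::-1].copy();t=imaging.snapshot("top")[:,:,::-1].copy()
cv2.imwrite("pics/m3.png",np.hstack([crop(s,190,60,150,190,474,600),crop(t,150,130,126,230,326,600)]))
E
```

```text
clock: 5.58
eef_pos: [0.6002, 0.1425, 0.2894]
tcp_rot: [179.9, -0.2, 178.5]
contact_force: [-3.4, 4.6, 0.4]
width: 0.0468
grip_force: 25.0
clock: 6.25
eef_pos: [0.6966, 0.14, 0.2883]
tcp_rot: [179.9, 0.1, 178.5]
contact_force: [-0.5, 4.9, 3.7]
width: 0.0467
grip_force: 25.0
clock: 6.92
eef_pos: [0.705, 0.1397, 0.2853]
tcp_rot: [179.9, 0.1, 178.5]
contact_force: [-0.5, 5.9, 4.5]
width: 0.0466
grip_force: 25.0
```

View pics/m3.png

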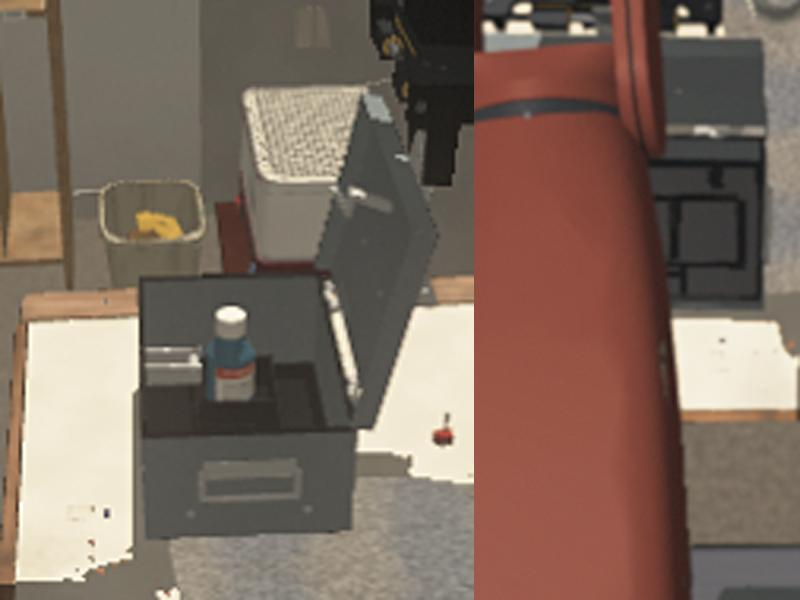

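The lid stands past upright, with the empty well clear on the near (right) side and the flux bottle in the far well. I'll push a little further to the stop, then release and rise.

```bash
python3 -m pendant '-0.4 0 0.17 0 0 0;-0.4 0 0.18 0 0 0;-0.3 0 0.15 0 0 0;0 0 0 0 0 0;0 0 0 0 0 0;0 0 0 0 0 0;0 0 0 0 0 0;0 0 0 0 0 0'
python3 -m pendant '0 0 0 0 0 0;0 0 0 0 0 0;0 0 0 0 0 0;0 0 0 0 0 0;0 0 -1.5 0 0 0;0 0 -3 0 0 0;0 0 -3 0 0 0;0 0 0 0 0 0' 0
python3 - <<'E'
from h import *
# lid angle from near edge corners (pics m3 pixels), plane y=0.02
f=lambda uv:(lambda o,d:o+d*(0.0185-o[1])/d[1])(*ray("side",uv))
a,b=f((190+437/3.16,60+240/3.16)),f((190+360/3.16,60+428/3.16));print(a,b,np.degrees(np.arctan2((a-b)[2],-(a-b)[0])))
E
python3 go.py 0.646 -0.224 0.2 178.5
```

```text
clock: 7.68
eef_pos: [0.7156, 0.1395, 0.2814]
tcp_rot: [179.9, 0.1, 178.5]
contact_force: [-3.9, 4.7, 9.7]
width: 0.0471
grip_force: 25.0
clock: 8.35
eef_pos: [0.7177, 0.1379, 0.3619]
tcp_rot: [180.0, 0.6, 178.5]
contact_force: [1.0, -0.2, 1.9]
width: 0.0854
grip_force: 0.0
[0.68483673 0.0185     0.26105048] [0.64121375 0.0185     0.10759016] 105.86845182816724
t 8.35 pos [0.7177 0.1379 0.3619] rot [180.    0.6 178.5] F [ 1.  -0.2  1.9] w 0.0854 g 0.0 j [  5.  25.  60.  -0.  94. -84.]
turn(tool) [ 0.03  0.58 -0.05] shift@now [  6.35 -36.38  16.11] shift@target [  6.22 -36.37  16.19]
```

```bash
python3 -m pendant '0.7 -3.64 0 0 0.5 0;0.7 -3.64 0 0 0 0;0.7 -3.64 0 0 0 0;0.7 -3.64 0.8 0 0 0;0.7 -3.64 1 0 0 0;0.7 -3.64 1.5 0 0 0;0.7 -3.64 1.5 0 0 0;0.7 -3.64 1.5 0 0 0'
python3 -m pendant '0.6 -3.64 1.5 0 0 0;0 -3.4 1.5 0 0 0;0 0 3 0 0 0;0 0 3 0 0 0;0 0 0 0 0 0;0 0 0 0 0 0;0 0 0 0 0 0;0 0 0 0 0 0'
python3 go.py 0.6465 -0.2245 0.1 178.5
python3 - <<'E'
from h import *
s=imaging.snapshot("side")[:,:,::-1].copy();t=imaging.snapshot("top")[:,:,::-1].copy()
cv2.imwrite("pics/m4.png",np.hstack([crop(s,245,200,120,150,480,600),crop(t,315,140,80,150,320,600)]))
E
```

```text
clock: 9.02
eef_pos: [0.6506, -0.1534, 0.2906]
tcp_rot: [-180.0, -0.5, 178.5]
contact_force: [-0.1, 0.2, -0.2]
width: 0.0869
grip_force: 0.0
clock: 9.68
eef_pos: [0.6443, -0.2216, 0.2047]
tcp_rot: [-179.9, -0.3, 178.5]
contact_force: [0.5, 0.7, 0.3]
width: 0.087
grip_force: 0.0
t 9.68 pos [ 0.6443 -0.2216  0.2047] rot [-179.9   -0.3  178.5] F [0.5 0.7 0.3] w 0.087 g 0.0 j [ -26.   22.   80.   -0.   78. -114.]
turn(tool) [-0.11 -0.28  0.03] shift@now [-0.28 -0.26 10.47] shift@target [-0.22 -0.28 10.47]
```

View pics/m4.png

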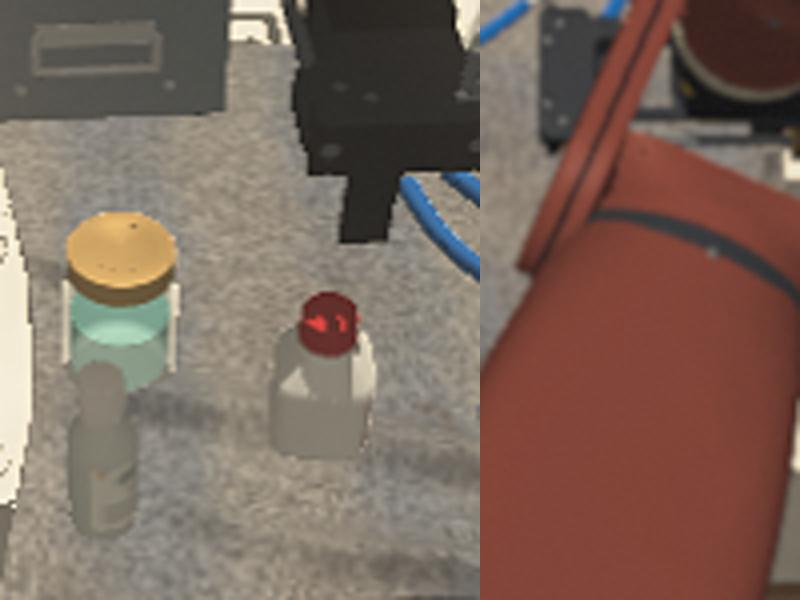

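The patina bottle stands free at (330,380) in the side crop with its cap at (330,322). The jar and slim bottle are clear to the left. I'll descend onto the cap.

```bash
python3 -c "
from h import *
print(proj('side',[[.6443,-.178,.1797],[.6443,-.265,.1797]]), 'seen', 245+368/4,200+242/4)"
python3 -m pendant '-0.2 -0.28 2 0 0 0;0 0 2 0 0 0;0 0 2 0 0 0;0 0 1.8 0 0 0;0 0 1.4 0 0 0;0 0 1.1 0 0 0;0 0 0 0 0 0;0 0 0 0 0 0'
python3 go.py 0.6465 -0.2245 0.1 178.5
```

```text
[[325.11965559 224.62273619]
 [335.28006917 256.48573115]] seen 337.0 260.5
clock: 10.45
eef_pos: [0.644, -0.2242, 0.0989]
tcp_rot: [180.0, -0.5, 178.5]
contact_force: [-0.2, -0.2, 0.8]
width: 0.087
grip_force: 0.0
t 10.45 pos [ 0.644  -0.2242  0.0989] rot [180.   -0.5 178.5] F [-0.2 -0.2  0.8] w 0.087 g 0.0 j [ -26.   28.   84.   -0.   68. -114.]
turn(tool) [ 0.   -0.51  0.  ] shift@now [-0.25 -0.03 -0.11] shift@target [-0.25 -0.03 -0.11]
```

```bash
python3 -m pendant '-0.25 0 -0.1 0 -0.5 0;0 0 0 0 0 0;0 0 0 0 0 0;0 0 0 0 0 0;0 0 0 0 0 0;0 0 0 0 0 0;0 0 0 0 0 0;0 0 0 0 0 0' 255 15
python3 -m pendant '0 0 -0.5 0 0 0;0 0 -1.5 0 0 0;0 0 -2.5 0 0 0;0 0 -3.5 0 0 0;0 0 -3.5 0 0 0;0 0 -3.5 0 0 0;0 0 -1 0 0 0;0 0 0 0 0 0'
python3 go.py 0.562 0.0873 0.26 178.5
```

```text
clock: 11.12
eef_pos: [0.6464, -0.2243, 0.0997]
tcp_rot: [180.0, -0.0, 178.5]
contact_force: [0.1, 0.1, -0.5]
width: 0.0418
grip_force: 0.0
clock: 11.78
eef_pos: [0.6487, -0.2254, 0.2669]
tcp_rot: [-179.8, 0.5, 178.5]
contact_force: [0.0, -0.3, 0.3]
width: 0.0008
grip_force: 0.0
t 11.78 pos [ 0.6487 -0.2254  0.2669] rot [-179.8    0.5  178.5] F [ 0.  -0.3  0.3] w 0.0008 g 0.0 j [ -26.   20.   76.   -0.   83. -114.]
turn(tool) [-0.25  0.55 -0.01] shift@now [ 9.5  31.03  0.46] shift@target [ 9.49 31.03  0.69]
```

The fingers hadn't closed before I lifted, because closing takes over 0.7 s. I'll check by colour that the bottle hasn't moved, then repeat with a longer wait.

```bash
python3 - <<'E'
from h import *
def red(im): 
    im=im.astype(int); m=(im[...,0]>90)&(im[...,1]<70)&(im[...,2]<70); m[:245]=0;m[330:]=0;m[:,:300]=0;m[:,350:]=0
    y,x=np.nonzero(m);return x.mean(),y.mean(),len(x),x.min(),x.max(),y.min(),y.max()
a=cv2.imread("pics/side0.png")[:,:,::-1]; print(red(a)); print(red(imaging.snapshot("side")))
E
python3 -m pendant '0 0 0 0 0.5 0;0.2 0.1 3 0 0 0;0 0 3 0 0 0;0 0 3 0 0 0;0 0 3 0 0 0;0 0 0 0 0 0;0 0 0 0 0 0;0 0 0 0 0 0' 90
python3 go.py 0.6465 -0.2245 0.1 178.5
```

```text
(np.float64(326.5982905982906), np.float64(282.008547008547), 117, np.int64(320), np.int64(333), np.int64(273), np.int64(288))
(np.float64(326.64864864864865), np.float64(280.68108108108106), 185, np.int64(320), np.int64(333), np.int64(273), np.int64(288))
clock: 12.5
eef_pos: [0.6435, -0.2233, 0.1399]
tcp_rot: [180.0, -0.5, 178.5]
contact_force: [0.8, 0.2, 0.6]
width: 0.0457
grip_force: 0.0
t 12.5 pos [ 0.6435 -0.2233  0.1399] rot [180.   -0.5 178.5] F [0.8 0.2 0.6] w 0.0457 g 0.0 j [ -26.   26.   83.   -0.   72. -114.]
turn(tool) [ 0.01 -0.54 -0.01] shift@now [-0.34 -0.11  3.99] shift@target [-0.31 -0.11  3.99]
```

The cap hasn't moved (same extents). Descend again and close with a full wait.

```bash
python3 -m pendant '-0.3 -0.1 0 0 -0.5 0;0 0 0 0 0 0;0 0 1 0 0 0;0 0 1 0 0 0;0 0 1 0 0 0;0 0 1 0 0 0;0 0 0 0 0 0;0 0 0 0 0 0'
python3 -m pendant '0 0 0 0 0 0;0 0 0 0 0 0;0 0 0 0 0 0;0 0 0 0 0 0;0 0 0 0 0 0;0 0 0 0 0 0;0 0 0 0 0 0;0 0 0 0 0 0' 255 15
python3 go.py 0.6465 -0.2245 0.1 178.5
```

```text
clock: 13.17
eef_pos: [0.6453, -0.2238, 0.0978]
tcp_rot: [179.9, -0.2, 178.5]
contact_force: [-0.3, 0.3, 0.0]
width: 0.0564
grip_force: 0.0
clock: 13.83
eef_pos: [0.6466, -0.2245, 0.1001]
tcp_rot: [-180.0, 0.0, 178.5]
contact_force: [0.9, 0.1, 0.6]
width: 0.028
grip_force: 15.0
t 13.83 pos [ 0.6466 -0.2245  0.1001] rot [-180.     0.   178.5] F [0.9 0.1 0.6] w 0.028 g 15.00810931511296 j [ -26.   28.   84.    0.   68. -114.]
turn(tool) [-0.02  0.04 -0.01] shift@now [ 0.01 -0.    0.01] shift@target [ 0.01 -0.    0.01]
```

Now the grip holds at 15 N on the cap. Lift and carry to the well.

```bash
python3 -m pendant '0 0 -0.5 0 0 0;0 0 -1.5 0 0 0;0 0 -2.5 0 0 0;0 0 -3 0 0 0;0 0 -3 0 0 0;0 0 -2.5 0 0 0;0 0 -1.5 0 0 0;0 0 -0.5 0 0 0'
python3 -m pendant '0.4 1.5 0 0 0 0;0.8 3 0 0 0 0;0.9 3.3 0 0 0 0;0.9 3.3 0 0 0 0;0.9 3.3 0 0 0 0;0.9 3.3 0 0 0 0;0.9 3.3 0 0 0 0;0.9 3.3 0 0 0 0'
python3 -m pendant '0.9 3.3 0 0 0 0;0.6 2 0 0 0 0;0.4 1.5 0 0 0 0;0 0 0 0 0 0;0 0 0 0 0 0;0 0 0 0 0 0;0 0 0 0 0 0;0 0 0 0 0 0'
python3 go.py 0.562 0.0873 0.109 178.5
python3 - <<'E'
from h import *
s=imaging.snapshot("side")[:,:,::-1].copy();t=imaging.snapshot("top")[:,:,::-1].copy()
cv2.imwrite("pics/m5.png",np.hstack([crop(s,215,80,120,150,480,600),crop(t,200,150,80,150,320,600)]))
E
```

```text
clock: 14.5
eef_pos: [0.648, -0.2251, 0.2556]
tcp_rot: [-179.8, 0.4, 178.5]
contact_force: [0.4, 0.6, -1.4]
width: 0.0282
grip_force: 15.0
clock: 15.17
eef_pos: [0.5847, 0.0227, 0.248]
tcp_rot: [180.0, -0.2, 178.5]
contact_force: [0.4, 0.1, -0.9]
width: 0.0278
grip_force: 14.9
clock: 15.83
eef_pos: [0.5697, 0.0878, 0.2494]
tcp_rot: [-180.0, -0.0, 178.4]
contact_force: [1.3, -0.2, -0.6]
width: 0.0279
grip_force: 15.0
t 15.83 pos [0.5697 0.0878 0.2494] rot [-180.    -0.   178.4] F [ 1.3 -0.2 -0.6] w 0.0279 g 14.950974188541295 j [  1.   6.  95.  -0.  79. -87.]
turn(tool) [-0.01 -0.03 -0.1 ] shift@now [ 0.76 -0.07 14.04] shift@target [ 0.77 -0.07 14.04]
```

View pics/m5.png

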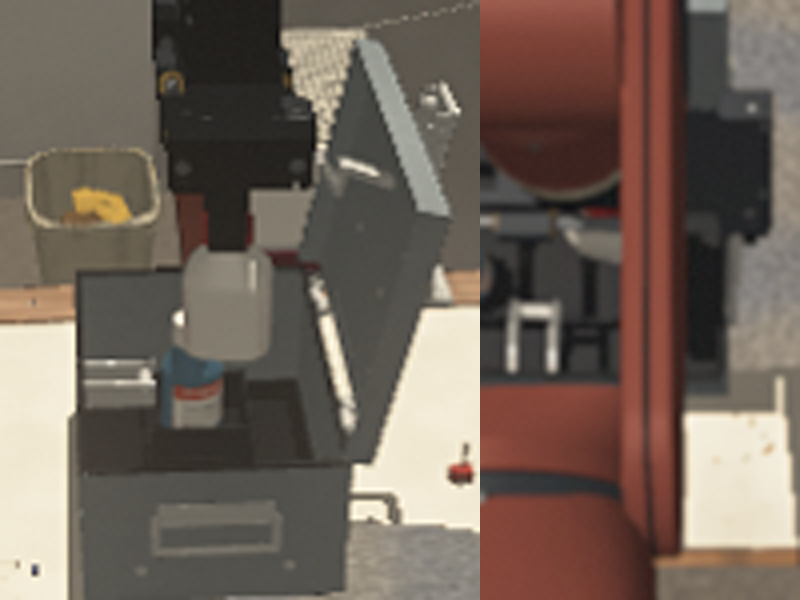

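The bottle hangs upright over the open chest with its base at side crop (230,355), and the flux bottle is clear. Align, then lower.

```bash
python3 -m pendant '0.4 0 0 0 0 0;0.37 -0.07 1.5 0 0 0;0 0 2.2 0 0 0;0 0 2.2 0 0 0;0 0 2.2 0 0 0;0 0 1.5 0 0 0;0 0 0 0 0 0;0 0 0 0 0 0'
python3 go.py 0.562 0.0873 0.109 178.5
python3 -m pendant '0 0 0 0 0 0;0 0 0.5 0 0 0;0 0 0.5 0 0 0;0 0 0.5 0 0 0;0 0 0.5 0 0 0;0 0 0.5 0 0 0;0 0 0.5 0 0 0;0 0 0 0 0 0'
python3 go.py 0.562 0.0873 0.109 178.5
```

```text
clock: 16.6
eef_pos: [0.5611, 0.0881, 0.153]
tcp_rot: [-180.0, -0.1, 178.5]
contact_force: [-0.3, -0.0, -0.5]
width: 0.0276
grip_force: 15.0
t 16.6 pos [0.5611 0.0881 0.153 ] rot [-1.800e+02 -1.000e-01  1.785e+02] F [-0.3 -0.  -0.5] w 0.0276 g 14.951524478219653 j [  1.  10. 101.   0.  69. -87.]
turn(tool) [-0.01 -0.13 -0.04] shift@now [-0.1  -0.07  4.4 ] shift@target [-0.09 -0.07  4.4 ]
clock: 17.27
eef_pos: [0.561, 0.0883, 0.1221]
tcp_rot: [-180.0, -0.1, 178.5]
contact_force: [-0.8, -0.6, -0.8]
width: 0.0279
grip_force: 15.0
t 17.27 pos [0.561  0.0883 0.1221] rot [-1.800e+02 -1.000e-01  1.785e+02] F [-0.8 -0.6 -0.8] w 0.0279 g 14.950731935332442 j [  1.  12. 102.   0.  66. -87.]
turn(tool) [-0.01 -0.13 -0.01] shift@now [-0.11 -0.1   1.31] shift@target [-0.11 -0.1   1.31]
```

```bash
python3 -m pendant '-0.1 -0.1 0.3 0 0 0;0 0 0.3 0 0 0;0 0 0.3 0 0 0;0 0 0.3 0 0 0;0 0 0.1 0 0 0;0 0 0 0 0 0;0 0 0 0 0 0;0 0 0 0 0 0'
python3 go.py 0.562 0.0873 0.109 178.5
```

```text
clock: 17.93
eef_pos: [0.563, 0.0873, 0.1108]
tcp_rot: [180.0, 0.0, 178.5]
contact_force: [0.1, -0.1, -0.8]
width: 0.0279
grip_force: 15.0
t 17.93 pos [0.563  0.0873 0.1108] rot [180.    0.  178.5] F [ 0.1 -0.1 -0.8] w 0.0279 g 14.950984161478118 j [  1.  13. 103.  -0.  64. -88.]
turn(tool) [ 0.    0.02 -0.01] shift@now [ 0.1  -0.    0.18] shift@target [ 0.1  -0.    0.18]
```

```bash
python3 -m pendant '0 0 0.1 0 0 0;0 0 0.1 0 0 0;0 0 0.05 0 0 0;0 0 0 0 0 0;0 0 0 0 0 0;0 0 0 0 0 0;0 0 0 0 0 0;0 0 0 0 0 0'
python3 -m pendant '0 0 0 0 0 0;0 0 0 0 0 0;0 0 0 0 0 0;0 0 0 0 0 0;0 0 0 0 0 0;0 0 0 0 0 0;0 0 -0.5 0 0 0;0 0 -1 0 0 0' 90
python3 -m pendant '0 0 -2 0 0 0;0 0 -3 0 0 0;0 0 -4 0 0 0;0 0 -4 0 0 0;0 0 -4 0 0 0;0 0 -4 0 0 0;0 0 -1.5 0 0 0;0 0 0 0 0 0'
python3 go.py 0.562 0.0873 0.109 178.5
python3 - <<'E'
from h import *
s=imaging.snapshot("side")[:,:,::-1].copy();t=imaging.snapshot("top")[:,:,::-1].copy()
cv2.imwrite("pics/m6.png",np.hstack([crop(s,215,80,120,150,480,600),crop(t,200,150,80,150,320,600)]))
E
```

```text
clock: 18.6
eef_pos: [0.5637, 0.0874, 0.1095]
tcp_rot: [180.0, 0.1, 178.5]
contact_force: [-1.3, 0.6, 4.9]
width: 0.0274
grip_force: 15.1
clock: 19.27
eef_pos: [0.5618, 0.0872, 0.1223]
tcp_rot: [-180.0, -0.2, 178.5]
contact_force: [-0.5, 0.4, 0.3]
width: 0.0558
grip_force: 0.0
clock: 19.93
eef_pos: [0.565, 0.0874, 0.356]
tcp_rot: [180.0, 0.7, 178.5]
contact_force: [-0.2, -0.8, -0.0]
width: 0.0562
grip_force: 0.0
t 19.93 pos [0.565  0.0874 0.356 ] rot [180.    0.7 178.5] F [-0.2 -0.8 -0. ] w 0.0562 g 0.0 j [  1.   2.  88.  -0.  90. -88.]
turn(tool) [ 0.03  0.67 -0.01] shift@now [ 0.58 -0.03 24.7 ] shift@target [ 2.90e-01 -2.00e-02  2.47e+01]
```

View pics/m6.png

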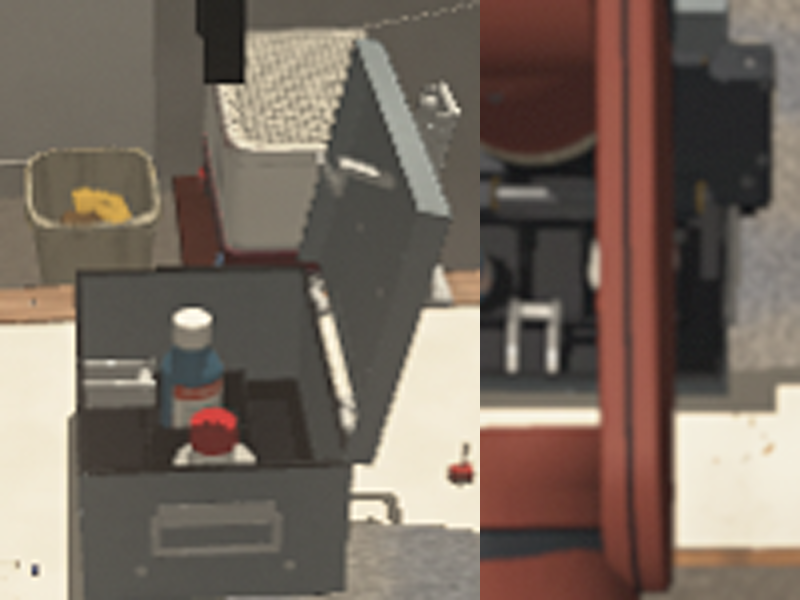

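The patina bottle stands upright in the well with its red cap at side crop (213,430), clear of the gripper. Next I'll go behind the open lid with closed fingers to push it shut.

```bash
python3 -m pendant '-2 -0.3 0 0 0 0;-3 -0.3 0 0 0 0;-3.5 -0.3 0 0 0 0;-3.5 -0.3 0 0 0 0;-2.5 -0.2 0 0 0 0;-1 0 0 0 0 0;0 0 0 0 0 0;0 0 0 0 0 0' 255 15
python3 -m pendant '0 0 0 0 0 0;0 0 1 0 0 0;0 0 2 0 0 0;0 0 2 0 0 0;0 0 2 0 0 0;0 0 0.9 0 0 0;0 0 0 0 0 0;0 0 0 0 0 0'
python3 go.py 0.71 0.070 0.277 178.5
python3 - <<'E'
import numpy as np
th=np.radians(np.array([90,86,80,74,68,62,56,50,44,38,32,27,22,18,14,11,8]))
f,h=.145,.009
X=.645-f*np.cos(th)+h*np.sin(th)+.0095; Z=.107+f*np.sin(th)+h*np.cos(th)+.025
for a,x,z,dx,dz in zip(np.degrees(th),X,Z,np.r_[0,-np.diff(X)*100],np.r_[0,-np.diff(Z)*100]): print(int(round(a)),x.round(4),z.round(4),dx.round(2),dz.round(2))
E
```

```text
clock: 20.7
eef_pos: [0.7168, 0.0691, 0.3451]
tcp_rot: [-180.0, -0.3, 178.5]
contact_force: [-0.7, 0.8, 0.5]
width: 0.011
grip_force: 0.0
clock: 21.37
eef_pos: [0.7169, 0.0693, 0.2691]
tcp_rot: [-180.0, -0.0, 178.5]
contact_force: [-0.6, -0.0, 0.4]
width: 0.0005
grip_force: 0.0
t 21.37 pos [0.7169 0.0693 0.2691] rot [-180.    -0.   178.5] F [-0.6 -0.   0.4] w 0.0005 g 0.0 j [ -1.  25.  70.  -0.  85. -89.]
turn(tool) [-0.   -0.04 -0.  ] shift@now [ 0.69  0.05 -0.79] shift@target [ 0.69  0.05 -0.79]
90 0.6635 0.277 0.0 0.0
86 0.6534 0.2773 1.01 -0.03
80 0.6382 0.2764 1.52 0.09
74 0.6232 0.2739 1.5 0.25
68 0.6085 0.2698 1.47 0.41
62 0.5944 0.2643 1.42 0.56
56 0.5809 0.2572 1.35 0.7
50 0.5682 0.2489 1.27 0.84
44 0.5564 0.2392 1.17 0.97
38 0.5458 0.2284 1.07 1.08
32 0.5363 0.2165 0.95 1.19
27 0.5294 0.2058 0.69 1.06
22 0.5234 0.1947 0.6 1.12
18 0.5194 0.1854 0.41 0.93
14 0.516 0.1758 0.34 0.96
11 0.5139 0.1685 0.21 0.73
8 0.5122 0.1611 0.17 0.74
```

```bash
python3 -m pendant '0.8 0 -0.4 0 0 0;0.8 0 -0.4 0 0 0;1.0 0 0 0 0 0;1.2 0 0 0 0 0;1.5 0 0 0 0 0;1.5 0 0.05 0 0 0;1.1 0 0.1 0 0 0;0 0 0 0 0 0'
python3 go.py 0.6382 0.072 0.2764 178.5
python3 -m pendant '1.5 0 0.25 0 0 0;1.47 0 0.41 0 0 0;1.42 0 0.56 0 0 0;1.35 0 0.7 0 0 0;1.27 0 0.84 0 0 0;1.17 0 0.97 0 0 0;1.07 0 1.08 0 0 0;0 0 0 0 0 0'
python3 go.py 0.5458 0.074 0.2284 178.5
```

```text
clock: 22.03
eef_pos: [0.6374, 0.0715, 0.2786]
tcp_rot: [180.0, 0.2, 178.5]
contact_force: [-0.0, -0.1, 0.4]
width: 0.0008
grip_force: 0.0
t 22.03 pos [0.6374 0.0715 0.2786] rot [180.    0.2 178.5] F [-0.  -0.1  0.4] w 0.0008 g 0.0 j [ -1.  14.  83.   0.  83. -89.]
turn(tool) [0.   0.2  0.01] shift@now [-0.07  0.05  0.22] shift@target [-0.07  0.05  0.22]
clock: 22.7
eef_pos: [0.5439, 0.0739, 0.2265]
tcp_rot: [180.0, -0.2, 178.5]
contact_force: [0.4, -0.5, -0.5]
width: 0.0003
grip_force: 0.0
t 22.7 pos [0.5439 0.0739 0.2265] rot [180.   -0.2 178.5] F [ 0.4 -0.5 -0.5] w 0.0003 g 0.0 j [ -0.   3. 100.   0.  77. -89.]
turn(tool) [ 0.   -0.16 -0.  ] shift@now [-0.19  0.01 -0.19] shift@target [-0.19  0.01 -0.19]
```

```bash
python3 - <<'E'
from h import *
s=imaging.snapshot("side"); a=cv2.imread("pics/side0.png")[:,:,::-1]
cv2.imwrite("pics/s7.png",s[:,:,::-1])
for u,v in((315,142),(318,130),(310,165),(308,100)): print((u,v),s[v,u],a[v,u])
# lid predicted near edge corner at various theta
for th in (30,35,40,45,50,60,80):
    t=np.radians(th); P=[.645-.166*np.cos(t),.0205,.107+.166*np.sin(t)]; u,v=proj("side",[P])[0].round().astype(int)
    P2=[.645-.12*np.cos(t),.03,.107+.12*np.sin(t)]; u2,v2=proj("side",[P2])[0].round().astype(int)
    print(th,(u,v),s[v,u],a[v,u],(u2,v2),s[v2,u2],a[v2,u2])
E
```

```text
(315, 142) [103  95  85] [105  97  87]
(318, 130) [99 93 82] [100  94  83]
(310, 165) [240 231 208] [240 231 208]
(308, 100) [95 89 80] [96 90 80]
30 (np.int64(243), np.int64(167)) [85 83 77] [112 107  97] (np.int64(261), np.int64(173)) [82 81 75] [230 225 206]
35 (np.int64(246), np.int64(162)) [84 83 76] [225 220 200] (np.int64(263), np.int64(170)) [84 82 77] [220 213 195]
40 (np.int64(250), np.int64(158)) [79 77 72] [223 216 196] (np.int64(266), np.int64(166)) [80 78 73] [78 77 72]
45 (np.int64(255), np.int64(153)) [80 79 74] [155 158 149] (np.int64(269), np.int64(163)) [77 76 71] [96 93 86]
50 (np.int64(260), np.int64(149)) [47 42 38] [154 157 148] (np.int64(273), np.int64(160)) [143 145 139] [164 162 152]
60 (np.int64(271), np.int64(142)) [144 147 139] [83 56 52] (np.int64(281), np.int64(155)) [141 137 125] [147 150 141]
80 (np.int64(297), np.int64(133)) [133 126 113] [135 127 114] (np.int64(299), np.int64(149)) [159 126  97] [159 127  98]
```

The lid has left its open position and follows the tool. Continue down.

```bash
python3 -m pendant '0.75 0 1.0 0 0 0;0.69 0 1.06 0 0 0;0.6 0 1.12 0 0 0;0.41 0 0.93 0 0 0;0.34 0 0.96 0 0 0;0.21 0 0.73 0 0 0;0.17 0 0.5 0 0 0;0 0 0 0 0 0'
python3 go.py 0.512 0.075 0.141 178.5
python3 -m pendant '0.1 0 0.4 0 0 0;0 0 0.4 0 0 0;0 0 0.3 0 0 0;0 0 0.3 0 0 0;0 0 0.2 0 0 0;0 0 0 0 0 0;0 0 0 0 0 0;0 0 0 0 0 0'
python3 go.py 0.512 0.075 0.141 178.5
```

```text
clock: 23.42
eef_pos: [0.5136, 0.0746, 0.1634]
tcp_rot: [-180.0, -0.1, 178.5]
contact_force: [-1.7, -0.1, -0.6]
width: 0.0004
grip_force: 0.0
t 23.42 pos [0.5136 0.0746 0.1634] rot [-1.800e+02 -1.000e-01  1.785e+02] F [-1.7 -0.1 -0.6] w 0.0004 g 0.0 j [ -0.   3. 108.   0.  70. -89.]
turn(tool) [-0.   -0.11 -0.02] shift@now [0.16 0.04 2.24] shift@target [0.16 0.04 2.24]
clock: 24.08
eef_pos: [0.5135, 0.0746, 0.1486]
tcp_rot: [-180.0, 0.0, 178.5]
contact_force: [0.1, -0.2, 0.3]
width: 0.0009
grip_force: 0.0
t 24.08 pos [0.5135 0.0746 0.1486] rot [-180.     0.   178.5] F [ 0.1 -0.2  0.3] w 0.0009 g 0.0 j [ -0.   4. 109.  -0.  68. -89.]
turn(tool) [-0.    0.02 -0.02] shift@now [0.15 0.04 0.76] shift@target [0.15 0.04 0.76]
```

```bash
python3 -m pendant '0 0 0.2 0 0 0;0 0 0.2 0 0 0;0 0 0.2 0 0 0;0 0 0.15 0 0 0;0 0 0.1 0 0 0;0 0 0.1 0 0 0;0 0 0 0 0 0;0 0 0 0 0 0'
python3 go.py 0.512 0.075 0.141 178.5
python3 -m pendant '0 0 0.1 0 0 0;0 0 0.1 0 0 0;0 0 0.1 0 0 0;0 0 0 0 0 0;0 0 0 0 0 0;0 0 0 0 0 0;0 0 0 0 0 0;0 0 0 0 0 0'
python3 go.py 0.512 0.075 0.141 178.5
```

```text
clock: 24.75
eef_pos: [0.5133, 0.0746, 0.1412]
tcp_rot: [-180.0, -0.0, 178.5]
contact_force: [-7.9, -0.6, 17.0]
width: -0.0001
grip_force: 8.4
t 24.75 pos [0.5133 0.0746 0.1412] rot [-180.    -0.   178.5] F [-7.9 -0.6 17. ] w -0.0001 g 8.420246955938637 j [ -0.   4. 109.  -0.  67. -89.]
turn(tool) [-0.02 -0.02  0.  ] shift@now [0.13 0.04 0.02] shift@target [0.13 0.04 0.02]
clock: 25.42
eef_pos: [0.5134, 0.0746, 0.1411]
tcp_rot: [-180.0, -0.0, 178.5]
contact_force: [-18.7, -0.6, 36.7]
width: 0.0006
grip_force: 18.3
t 25.42 pos [0.5134 0.0746 0.1411] rot [-180.    -0.   178.5] F [-18.7  -0.6  36.7] w 0.0006 g 18.286186382174492 j [ -0.   4. 109.  -0.  67. -89.]
turn(tool) [-0.03 -0.02  0.02] shift@now [0.14 0.04 0.01] shift@target [0.14 0.04 0.01]
```

The lid is fully down: tip at z=0.116 under 17–37 N. I'll lift off and turn 90° for the grab handle.

```bash
python3 -m pendant '0 0 -0.3 0 0 0;0 0 -0.5 0 0 0;0 0 -1.5 0 0 0;0 0 -2.5 0 0 0;0 0 -3 0 0 0;0 0 -2.5 0 0 0;0 0 -0.7 0 0 0;0 0 0 0 0 6.92' 160 20
python3 -m pendant '0 0 0 0 0 6.92;0 0 0 0 0 6.92;0 0 0 0 0 6.92;0 0 0 0 0 6.92;0 0 0 0 0 6.92;0 0 0 0 0 6.92;0 0 0 0 0 6.92;0 0 0 0 0 6.92'
python3 -m pendant '0 0 0 0 0 6.92;0 0 0 0 0 6.92;0 0 0 0 0 6.92;0 0 0 0 0 6.96;0 0 0 0 0 0;0 0 0 0 0 0;0 0 0 0 0 0;0 0 0 0 0 0'
python3 go.py 0.5733 0.143 0.2 88.5
python3 - <<'E'
from h import *
s=imaging.snapshot("side")[:,:,::-1].copy();t=imaging.snapshot("top")[:,:,::-1].copy()
cv2.imwrite("pics/m8.png",np.hstack([crop(s,215,100,120,150,480,600),crop(t,150,160,80,150,320,600)]))
E
```

```text
clock: 26.08
eef_pos: [0.5149, 0.0746, 0.2487]
tcp_rot: [180.0, 0.3, 171.6]
contact_force: [-0.3, 0.5, 0.2]
width: 0.0319
grip_force: 0.0
clock: 26.75
eef_pos: [0.5128, 0.0746, 0.2447]
tcp_rot: [-179.9, -0.0, 115.9]
contact_force: [0.2, -0.7, 0.3]
width: 0.0328
grip_force: 0.0
clock: 27.42
eef_pos: [0.5132, 0.0746, 0.2457]
tcp_rot: [-180.0, 0.0, 88.6]
contact_force: [0.4, 0.9, -0.1]
width: 0.0319
grip_force: 0.0
t 27.42 pos [0.5132 0.0746 0.2457] rot [-180.     0.    88.6] F [ 0.4  0.9 -0.1] w 0.0319 g 0.0 j [ -0.  -2. 103.  -0.  79.   1.]
turn(tool) [-0.03  0.    0.13] shift@now [6.99 5.85 4.56] shift@target [7.   5.83 4.57]
```

View pics/m8.png

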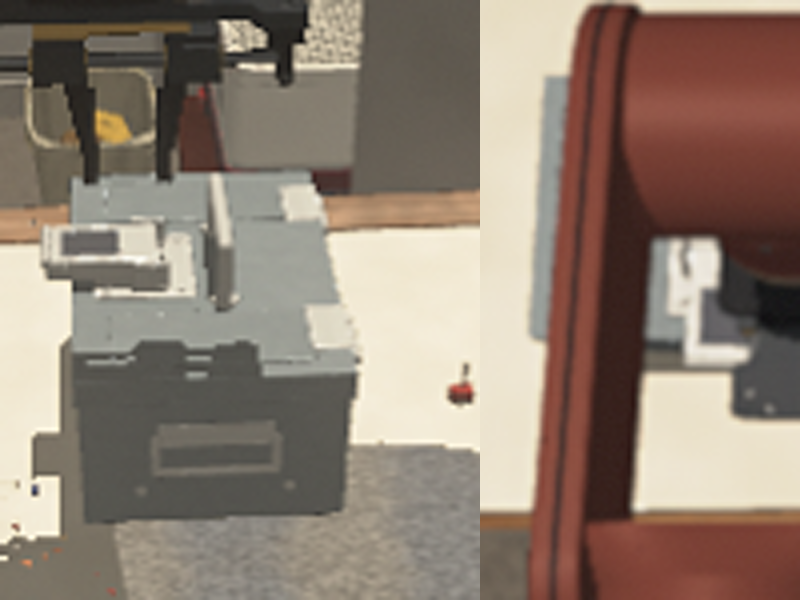

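The lid is shut with the paddle flat at side crop (105,255), the same as at the start. The fingers are turned along x and the handle bar is at (220,235). I'll go to the handle.

```bash
python3 -m pendant '1.8 1.5 0 0 0 0.1;1.8 1.5 0 0 0 0;1.8 1.5 0 0 0 0;1.6 1.33 0 0 0 0;0 0 1.5 0 0 0;0 0 1.5 0 0 0;0 0 0 0 0 0;0 0 0 0 0 0'
python3 go.py 0.5733 0.143 0.163 88.5
```

```text
clock: 28.18
eef_pos: [0.5728, 0.1429, 0.215]
tcp_rot: [-179.9, 0.0, 88.4]
contact_force: [0.4, 0.5, 0.7]
width: 0.0322
grip_force: 0.0
t 28.18 pos [0.5728 0.1429 0.215 ] rot [-179.9    0.    88.4] F [0.4 0.5 0.7] w 0.0322 g 0.0 j [ 6.  9. 95. -0. 76.  8.]
turn(tool) [-0.15  0.02 -0.07] shift@now [0.01 0.07 5.2 ] shift@target [0.01 0.05 5.2 ]
```

```bash
python3 -m pendant '0 0.05 1.2 0 0 0;0 0 1.2 0 0 0;0 0 1.2 0 0 0;0 0 1 0 0 0;0 0 0.6 0 0 0;0 0 0 0 0 0;0 0 0 0 0 0;0 0 0 0 0 0'
python3 -m pendant '0 0 0 0 0 0;0 0 0 0 0 0;0 0 0 0 0 0;0 0 0 0 0 0;0 0 0 0 0 0;0 0 0 0 0 0;0 0 0 0 0 0;0 0 0 0 0 0' 255 20
python3 go.py 0.5733 0.143 0.163 88.5
```

```text
clock: 28.85
eef_pos: [0.5744, 0.143, 0.1646]
tcp_rot: [180.0, -0.0, 88.4]
contact_force: [0.4, -0.4, 0.4]
width: 0.0323
grip_force: 0.0
clock: 29.52
eef_pos: [0.574, 0.143, 0.1644]
tcp_rot: [-180.0, -0.0, 88.4]
contact_force: [-2.2, 0.5, 3.6]
width: 0.009
grip_force: 20.0
t 29.52 pos [0.574  0.143  0.1644] rot [-180.    -0.    88.4] F [-2.2  0.5  3.6] w 0.009 g 20.000332295894623 j [ 6. 12. 97.  0. 71.  8.]
turn(tool) [-0.01 -0.   -0.11] shift@now [ 0.   -0.07  0.14] shift@target [ 0.   -0.07  0.14]
```

```bash
python3 -m pendant '0 0 0 0 0 0;0 0 0 0 0 0;0 0 -0.1 0 0 0;0 0 -0.1 0 0 0;0 0 -0.1 0 0 0;0 0 0 0 0 0;0 0 0 0 0 0;0 0 0 0 0 0' 255 45
python3 go.py 0.5733 0.143 0.163 88.5
python3 -m pendant '0 0 -0.05 0 0 0;0 0 -0.05 0 0 0;0 0 0 0 0 0;0 0 0 0 0 0;0 0 0 0 0 0;0 0 0 0 0 0;0 0 0 0 0 0;0 0 0 0 0 0' 255 45
python3 go.py 0.5733 0.143 0.163 88.5
```

```text
clock: 30.18
eef_pos: [0.574, 0.1429, 0.1646]
tcp_rot: [-180.0, -0.0, 88.4]
contact_force: [6.5, 2.4, -12.7]
width: 0.0082
grip_force: 45.0
t 30.18 pos [0.574  0.1429 0.1646] rot [-180.    -0.    88.4] F [  6.5   2.4 -12.7] w 0.0082 g 44.99634325504303 j [ 6. 12. 97.  0. 71.  8.]
turn(tool) [-0.04 -0.01 -0.13] shift@now [ 0.   -0.07  0.16] shift@target [ 0.   -0.07  0.16]
clock: 30.85
eef_pos: [0.5742, 0.1429, 0.165]
tcp_rot: [-180.0, -0.0, 88.4]
contact_force: [9.3, 2.1, -17.8]
width: 0.0087
grip_force: 45.0
t 30.85 pos [0.5742 0.1429 0.165 ] rot [-180.    -0.    88.4] F [  9.3   2.1 -17.8] w 0.0087 g 44.9953293800354 j [ 6. 12. 97.  0. 71.  8.]
turn(tool) [-0.01 -0.02 -0.13] shift@now [ 0.   -0.09  0.2 ] shift@target [ 0.   -0.09  0.2 ]
```

```bash
python3 -m pendant '0 0 -0.05 0 0 0;0 0 -0.05 0 0 0;0 0 -0.05 0 0 0;0 0 0 0 0 0;0 0 0 0 0 0;0 0 0 0 0 0;0 0 0 0 0 0;0 0 0 0 0 0'
python3 go.py 0.5733 0.143 0.163 88.5
python3 -m pendant '0 0 -0.05 0 0 0;0 0 -0.05 0 0 0;0 0 0 0 0 0;0 0 0 0 0 0;0 0 0 0 0 0;0 0 0 0 0 0;0 0 0 0 0 0;0 0 0 0 0 0'
python3 go.py 0.5733 0.143 0.163 88.5
```

```text
clock: 31.52
eef_pos: [0.5749, 0.1429, 0.1661]
tcp_rot: [179.9, -0.0, 88.4]
contact_force: [14.1, 2.5, -22.4]
width: 0.0086
grip_force: 45.0
t 31.52 pos [0.5749 0.1429 0.1661] rot [179.9  -0.   88.4] F [ 14.1   2.5 -22.4] w 0.0086 g 44.9936306476593 j [ 6. 12. 97.  0. 71.  8.]
turn(tool) [ 0.07 -0.03 -0.14] shift@now [ 0.   -0.16  0.31] shift@target [ 0.   -0.16  0.31]
clock: 32.18
eef_pos: [0.5748, 0.1429, 0.1662]
tcp_rot: [179.9, -0.0, 88.4]
contact_force: [15.2, 2.6, -26.7]
width: 0.0083
grip_force: 45.0
t 32.18 pos [0.5748 0.1429 0.1662] rot [179.9  -0.   88.4] F [ 15.2   2.6 -26.7] w 0.0083 g 44.992250204086304 j [ 6. 12. 97.  0. 71.  8.]
turn(tool) [ 0.06 -0.03 -0.14] shift@now [ 0.   -0.15  0.32] shift@target [ 0.   -0.15  0.32]
```

The TCP rose 1.8 mm and moved 0.9 mm in x, which is the lid's 0.02 rad of play. The pawl held against 27 N. Relax, release and retreat.

```bash
python3 -m pendant '0 0 0.1 0 0 0;0 0 0.1 0 0 0;0 0 0.1 0 0 0;0 0 0.1 0 0 0;0 0 0 0 0 0;0 0 0 0 0 0;0 0 0 0 0 0;0 0 0 0 0 0'
python3 -m pendant '0 0 0 0 0 0;0 0 0 0 0 0;0 0 0 0 0 0;0 0 0 0 0 0;0 0 0 0 0 0;0 0 0 0 0 0;0 0 -0.5 0 0 0;0 0 -1 0 0 0' 160 20
python3 -m pendant '0 0 -2 0 0 0;0 0 -3 0 0 0;0 0 -3 0 0 0;0 0 -2 0 0 0;0 0 -1 0 0 0;0 0 0 0 0 0;0 0 0 0 0 0;0 0 0 0 0 0'
python3 - <<'E'
from h import *
s=imaging.snapshot("side").astype(float); cv2.imwrite("pics/s9.png",s[:,:,::-1])
a=cv2.imread("pics/side0.png")[:,:,::-1].astype(float)
d=np.abs(s-a).max(2)
for n,(x,y,w,h) in dict(chest=(228,165,75,65),paddle=(222,150,45,25),jar=(258,250,34,45),slim=(258,290,25,45)).items():
    print(n,d[y:y+h,x:x+w].mean().round(1),(d[y:y+h,x:x+w]>40).mean().round(3))
print(sensors.sense()["contact_force"],sensors.sense()["clock"],sensors.sense()["eef_pos"])
E
```

```text
clock: 32.85
eef_pos: [0.5746, 0.1429, 0.1656]
tcp_rot: [179.9, -0.0, 88.4]
contact_force: [5.8, 0.9, -9.3]
width: 0.0091
grip_force: 45.0
clock: 33.52
eef_pos: [0.5731, 0.1428, 0.1808]
tcp_rot: [-179.8, 0.0, 88.4]
contact_force: [-0.2, 0.2, -0.3]
width: 0.0323
grip_force: 0.0
clock: 34.18
eef_pos: [0.5732, 0.1429, 0.2897]
tcp_rot: [-179.8, 0.0, 88.4]
contact_force: [0.7, -0.2, -0.8]
width: 0.0325
grip_force: 0.0
chest 23.2 0.266
paddle 6.1 0.047
jar 1.8 0.001
slim 2.5 0.003
[-0.00149599  0.03649    -0.91883767] 34.2333 [0.57305096 0.14282707 0.28936203][ WARN:0@0.633] global loadsave.cpp:1063 imwrite_ Unsupported depth image for selected encoder is fallbacked to CV_8U.
```

```bash
python3 -c "
from workcell import ticket; print(ticket.hand_in())"
```

```text
the job is handed in; nothing more can be done
None
```

I handed the job in at 34 s, and the hand-in gave no verdict: the patina bottle stands upright in the empty well, the lid is shut and its latch held a 27 N tug, and image checks show the jar and slim bottle unmoved (I last saw the flux bottle in its place before closing the lid).

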